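Hold the sandwich grill's lid open for brushing

TASK

I want to brush the plates of the sandwich grill while they are still warm, but somebody left the small brown spice jar standing on its lid. Stand the jar upright on the iron trivet and let go of it, then raise the lid by its front handle and hold it open at 60 degrees (0 is closed) - it falls shut if you let go, so finish with the gripper still holding the handle there. Do not tip the jar over, and leave the tin cup and the brush where they are.

Things in the scene. Friction and masses are not known exactly. Their poses are not given: they have to be found in the camera images.
- spice_jar: small round jar of brown spice with a tin cap, 49 mm across and 72 mm tall, 0.2 to 0.4 kg, loose; it starts upright on top of the grill's lid. Origin: centre of its underside; z up through the cap.
- trivet: black cast-iron trivet, a flat openwork rosette 130 x 144 mm and 20 mm high on short feet, loose, 0.5 kg, lying on the table to the left or to the right of the grill. Origin: centre of its underside; its top, on which the jar stands, is 20 mm above the origin.
- grill: two-slice sandwich grill with a black body and bright lid, 220 mm wide and 180 mm deep, fixed on the table; with the lid closed its flat top is 88 mm above the table. Origin: centre of its underside, on the table; x points from the front (handle) to the rear (hinge), y to the left along the hinge, z up. A short unplugged lead lies close behind it.
- grill_handle: the lid's front handle: a round black grip sleeve, 16 mm thick, 110 mm long, that turns freely on its own axis between two arms in front of the lid; 44 mm are free between grip and lid, and all below it. Origin: middle of the grip, 70 mm above the table and 142 mm in front of the grill's origin when closed; y along the grip (x and z mean nothing, as it spins).
- grill_hinge (a point): middle of the lid's hinge axis, at the rear of the grill, 92 mm behind its origin and 50 mm above the table; the axis is the grill's y. The grip's middle is 234 mm in front of it and 20 mm above it when closed. Cupboards overhang the back of the table: their front is at x = 0.68 m from 0.38 m above the table upwards, so keep the wrist clear of them.
- grill_lid (a joint): angle of the lid in rad: 0 closed (level), growing as its front edge rises, 1.83 at the rear stop; 60 degrees is 1.047. The lid with its handle weighs 0.5 to 0.8 kg, turns freely and falls shut below about 1.35 rad.
- tin_cup: grey tin cup with a strap handle, 68 x 88 mm and 62 mm high, loose, on the side of the grill where the trivet is not; to be left alone. Origin: centre of its underside.
- brush: cleaning brush with a wooden handle, about 200 mm long, 20 mm high, lying loose behind and to the right of the grill; to be left alone. Origin: under its middle.
Things that resemble listed ones, but are neither listed nor needed, are in the scene too. Leave any pink, red or turquoise look-alike of the spice_jar alone.

How it is judged:
By the outcome, as a careful person would: the job done as asked, in the order asked, and still so for the second after the job is handed in, while the arm keeps its last pose, push and grip.
It also fails if it takes over 54 s, if anything falls off the work surface, if the arm or the gripper's body presses on something with over 40 N, if the wrist force passes 120 N, or if a joint passes its speed limit or range.

ROBOT

A 7-joint arm with a two-finger parallel gripper is mounted at the origin on a cart in front of the work surface, level with it; the furniture and walls round the work are solid. World frame = base frame: x ahead of the robot, y to its left, z up, the work surface at z = 0. Lengths are in m, angles in rad, forces in N, time in s.
With the tool pointing down it reaches from about 0.4 to 0.925 m from the base axis. Payload 5.6 kg.
Tool frame: the origin (TCP) lies at the very end of the fingers, on their centre line; the grasp point (between the pads) lies 19 mm behind it; z points along the fingers, y is the line along which they close (so a half turn about z gives the same grasp; the last joint's range is limited). The gripper opens to 85 mm and grips with 20 to 120 N. Pads are 22 mm wide; open, the fingers measure 114 mm over their backs; the gripper's body (76 mm by 85 mm) begins 54 mm behind the grasp point. The pads swing forward as they close: fully open they stand 13 mm farther back than shut.
Start: joints at [-1.176, 0.468, -0.012, 1.603, 0.006, 1.071, -0.056], TCP at [0.276, 0.589, 0.231] pointing down, gripper open.
Joint ranges: [-2.53, 2.53], [-0.31, 2.02], [-1.57, 1.55], [0.28, 2.44], [-1.29, 4.43], [0.15, 1.84], [-2.92, 2.92]. Speed limits (rad/s): [2.57, 2.57, 3.14, 3.14, 3.14, 3.14, 3.14].

INTERFACE

Orientations are given as a rotation vector (axis times angle).
In Python, from bench import robot, cams gives the robot as it stands. Calls block until the motion is done:
- robot.move_pose(position, orientation): joint-space move of the TCP to a pose.
- robot.move_l(position, rotation=None, max_speed=0.15, f_stop=None): straight line of the TCP; rotation=None keeps the orientation; max_speed is the mean speed in m/s. With f_stop (N) it stops when the force on the tool has changed by that much, and returns True; else False.
- robot.goto_joints(angles): joint-space move.
- robot.move_gripper(opening, grasp_force=None): finger opening in m; grasp_force is the grip in N (None keeps the last); returns when the fingers have stopped.
- robot.wait(seconds).
- robot.inverse_kinematics(position, orientation): joint angles nearest the present ones, or None.
- cams.snapshot(name): name is "scene" or "top"; returns a dict with "image" (420x560x3 uint8, red, green, blue), "z_map" (420x560 float32, m along the optical axis (not along the pixel's ray), 0 where there is no reading), "K" (3x3 intrinsics, pixels), "position" and "orientation" of the camera in the world. Camera axes: x right, y down, z forward; pixel columns grow to the right and rows downward; lengths in m; the calibration is good to about 2 mm. A picture is of the moment at which its call begins.
A pose or a line that the arm cannot do raises robot.Unreachable and nothing moves.
- robot.sign_off(): hands the job in; it is judged then, once.
Readings, each from a call of its own:
- robot.current_t(): time.
- robot.current_qpos(): joint angles.
- robot.current_qd(): joint speeds.
- robot.current_joint_torque(): joint torques, N m.
- robot.current_tool_pos(): TCP position.
- robot.current_orientation(): TCP orientation.
- robot.current_wrist_force(): force on the tool from outside, world axes, zero at the start.
- robot.current_ft_torque(): the same for the moment, N m.
- robot.current_gripper_width(): finger opening in m.
- robot.current_grip_force(): force on a finger pad.
Only numpy, scipy, OpenCV 4.12 (cv2) and the standard library are available. Lean on these libraries where they do the work, as an engineer would, in place of code of your own. Each camera call takes 0.05 s, during which the arm holds its last target. There are 200 camera calls.

## Working session

There is one attempt and no reset: what is moved stays moved. The work goes in short steps, each a Python script; the robot and the scene stay as the last script left them, time stands still between calls to the robot, and variables do not carry over. Pictures are saved under pics/ and viewed, at most 10 in all, crops included, and the job is handed in when it is done.

```bash
mkdir -p pics; ls
cat > h.py <<'E'
import numpy as np, cv2
from scipy.spatial.transform import Rotation as R
from bench import robot, cams
def cloud(s):
    o=np.asarray(s["orientation"],float); 
    M=o if o.shape==(3,3) else R.from_rotvec(o).as_matrix() if o.size==3 else R.from_quat(o).as_matrix()
    K=s["K"]; z=s["z_map"]; v,u=np.mgrid[:z.shape[0],:z.shape[1]]
    c=np.stack([(u-K[0,2])/K[0,0]*z,(v-K[1,2])/K[1,1]*z,z],-1)
    P=c@M.T+np.asarray(s["position"]); P[z==0]=np.nan; return P
E
python3 - <<'E'
from h import *
for n in("scene","top"):
    s=cams.snapshot(n); cv2.imwrite(f"pics/{n}0.png",s["image"][...,::-1]); np.savez(f"{n}0.npz",**s)
    print(n,s["position"],s["orientation"],s["K"])
    P=cloud(s); print(np.nanpercentile(P.reshape(-1,3),[2,50,98],axis=0).round(3))
E
```

```text
pics
scene [-0.40513736 -0.48733622  1.08844014] [-2.0666028   1.23257228 -0.53925191] [[503.86871054   0.         273.17592675]
 [  0.         503.86871054 215.38897104]
 [  0.           0.           1.        ]]
[[-0.067 -0.87  -0.748]
 [ 0.654 -0.046  0.003]
 [ 1.022  1.039  0.721]]
top [0.29759686 0.01385541 1.19233257] [-2.13106514  2.11498389 -0.22240788] [[498.22027398   0.         285.07527385]
 [  0.         498.22027398 218.43271954]
 [  0.           0.           1.        ]]
[[-0.028 -1.009 -0.748]
 [ 0.562  0.014  0.   ]
 [ 0.942  0.892  0.598]]
```

View pics/scene0.png

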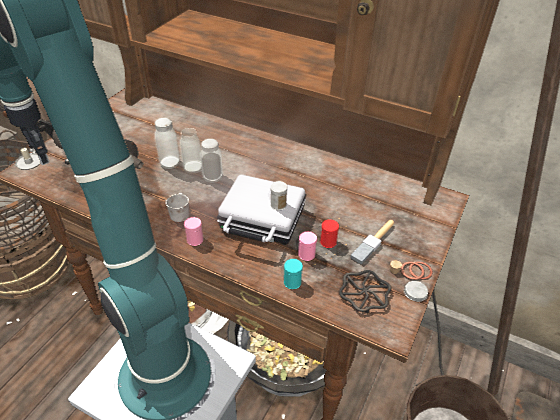

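View pics/top0.png

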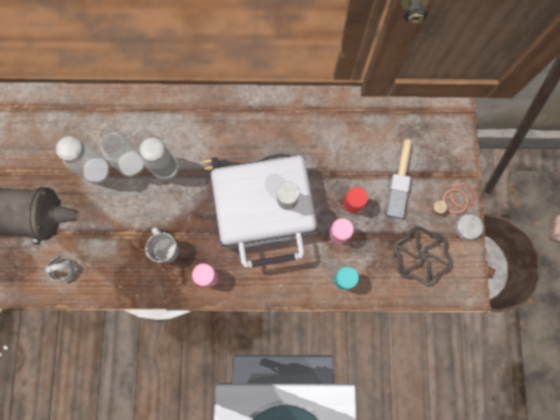

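Scene: the jar with brown contents and a tin cap is on the lid at scene (279,193) / top (288,192). Candidates for the jar in the top view are:
- jar on lid (288,192)
- pink (203,275) and (343,230)
- red (356,200)
- turquoise (347,278)
- glass jars at the back left

The trivet is at top (423,256), the cup at (161,247), the brush at (400,180) and the grip at (273,260). I choose the one on the lid and check it in a crop.

Run:
```python
from h import *
L=lambda n:dict(np.load(n+"0.npz"))
a,b=L("scene"),L("top")
c1=cv2.resize(a["image"][165:255,205:305],None,fx=4,fy=4,interpolation=2)
c2=cv2.resize(b["image"][165:285,205:305],None,fx=4,fy=4,interpolation=2)[:480]
c1=cv2.copyMakeBorder(c1,0,480-c1.shape[0],0,0,cv2.BORDER_CONSTANT)
cv2.imwrite("pics/crop.png",np.hstack([c1,c2])[...,::-1])
for n,s in(("scene",a),("top",b)):
    P=cloud(s).reshape(-1,3); x,y,z=P.T
    t=lambda w,m:print(n,w,m.sum(),P[m].mean(0).round(4),P[m].min(0).round(3),P[m].max(0).round(3))
    def rect(w,m):
        r=cv2.minAreaRect(P[m][:,:2].astype(np.float32));print(n,w,m.sum(),np.round(r[0],4),np.round(r[1],4),round(r[2],2), 'z',np.median(P[m][:,2]).round(4))
    box=(abs(y)<.25)&(x>.3)&(x<.9)
    rect("jarcap",box&(z>.15)&(z<.175)&(x>.4)&(abs(y)<.15))
    t("jarcap",box&(z>.15)&(z<.175)&(x>.4)&(abs(y)<.15))
    rect("lidtop",box&(z>.083)&(z<.094)&(y<.2)&(y>-.15)&(x>.45))
    rect("trivet",(z>.012)&(z<.03)&(x>.3)&(x<.62)&(y<-.24)&(y>-.42))
    cv2.imwrite
P=cloud(b)
for u,v in [(273,260),(255,262),(292,257),(423,256),(441,207),(398,200),(343,230),(347,278),(203,275),(161,247),(356,200)]: print((u,v),P[v,u].round(3))
```

```text
scene jarcap 178 [ 0.5603 -0.0063] [0.0521 0.0454] 28.17 z 0.157
scene jarcap 178 [ 0.5595 -0.006   0.1569] [ 0.536 -0.03   0.151] [0.586 0.019 0.164]
scene lidtop 2195 [0.564  0.0491] [0.179  0.2142] 10.19 z 0.0863
scene trivet 1129 [ 0.4963 -0.3217] [0.1795 0.227 ] 75.13 z 0.0175
top jarcap 411 [ 0.5602 -0.0036] [0.0467 0.0472] 1.55 z 0.1594
top jarcap 411 [ 0.5603 -0.0035  0.1592] [ 0.537 -0.027  0.15 ] [0.584 0.02  0.165]
top lidtop 6294 [0.5644 0.0513] [0.1775 0.2157] 9.9 z 0.0882
top trivet 1726 [ 0.496  -0.3294] [0.1766 0.2396] 84.28 z 0.0195
(273, 260) [0.425 0.028 0.078]
(255, 262) [0.42  0.068 0.076]
(292, 257) [ 0.432 -0.015  0.078]
(423, 256) [ 0.444 -0.328  0.016]
(441, 207) [ 0.562 -0.375  0.025]
(398, 200) [ 0.581 -0.274  0.016]
(343, 230) [ 0.496 -0.131  0.071]
(347, 278) [ 0.386 -0.138  0.073]
(203, 275) [0.391 0.185 0.068]
(161, 247) [0.462 0.297 0.005]
(356, 200) [ 0.567 -0.163  0.068]
```

View pics/crop.png

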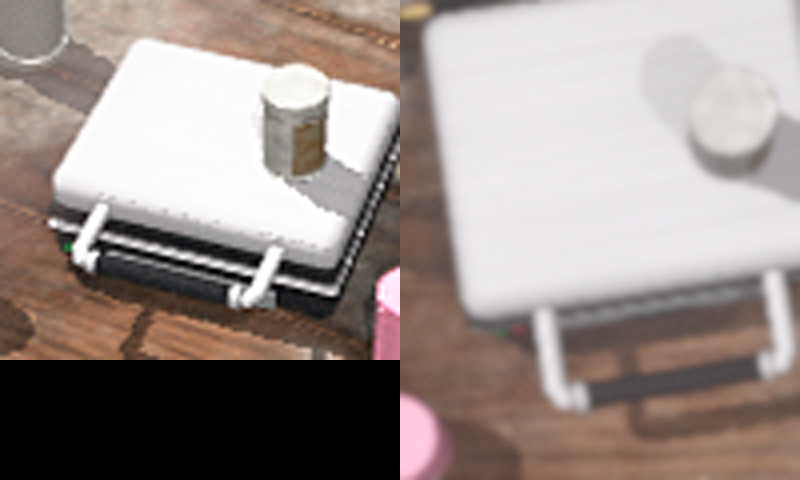

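The crop shows the jar on the lid with a brown label and tin cap. Cap top at z=0.160 matches 88+72 mm, so it is the right one. The grip measured at (0.425,0.028) agrees with the position predicted from the lid rectangle at yaw 10°.

```bash
cat >> h.py <<'E'
YAW=np.radians(10.0); GX=np.array([np.cos(YAW),np.sin(YAW),0]); GY=np.array([-GX[1],GX[0],0]); UP=np.array([0,0,1.])
def rot(tilt,flip=False,yaw=None):
    "tool z down, leaned so that its point looks 'tilt' rad towards grill +x; tool y in the grill xz-plane"
    z=-np.cos(tilt)*UP+np.sin(tilt)*GX; y=np.cos(tilt)*GX+np.sin(tilt)*UP
    if flip:y=-y
    return R.from_matrix(np.stack([np.cross(y,z),y,z],1)).as_rotvec()
E
python3 - <<'E'
from h import *
b=dict(np.load("top0.npz")); P=cloud(b).reshape(-1,3); x,y,z=P.T
m=(z>.012)&(z<.03)&(x>.35)&(x<.525)&(y<-.24)&(y>-.41)
print(m.sum(),cv2.minEnclosingCircle(P[m][:,:2].astype(np.float32)),cv2.minAreaRect(P[m][:,:2].astype(np.float32)),P[m].min(0),P[m].max(0),np.percentile(z[m],[50,90]))
g=(x>.5)&(y>.15)&(y<.55)&(x<.85);print("glass max z",np.nanpercentile(z[g],99.5),"min x above .1",x[g&(z>.1)].min())
lid=(z>.08)&(z<.095)&(y<.2)&(y>-.1)&(x>.44)&(x<.7); r=cv2.minAreaRect(P[lid][:,:2].astype(np.float32));print(r)
print(R.from_rotvec(robot.current_orientation()).as_matrix().round(2))
H=np.array([.655,.067,.05])
for f in(0,1):
    for n,p,t in [("jar",[.560,-.004,.116],0),("jarup",[.560,-.004,.27],0),("triv",[.444,-.328,.05],0),("trivup",[.444,-.328,.2],0),("grip",[.425,.027,.051],.3),("open",[.557,.05,.244],.5)]:
        q=robot.inverse_kinematics(p,rot(t,f)); print(f,n,None if q is None else np.round(q,2))
E
```

```text
1068 ((0.44618991017341614, -0.3267896771430969), 0.07157353311777115) ((0.4464258551597595, -0.32690098881721497), (0.12910676002502441, 0.1419159471988678), 40.47688293457031) [ 0.37532031 -0.39429904  0.01217505] [ 0.51646454 -0.25846421  0.02743157] [0.01967886 0.02265578]
glass max z 0.40421204153692464 min x above .1 0.5000168900443812
((0.5643972158432007, 0.05165175348520279), (0.1786300092935562, 0.21827083826065063), 10.02257251739502)
[[-0.91  0.42 -0.  ]
 [ 0.42  0.91 -0.  ]
 [-0.   -0.   -1.  ]]
0 jar [-0.43  0.49  0.48  1.94 -0.32  0.78  0.41]
0 jarup [-0.51  0.29  0.56  1.81 -0.17  1.08  0.29]
0 triv [ 0.13  0.62  0.58  1.99 -0.53  0.68  1.22]
0 trivup [-0.03  0.41  0.77  1.91 -0.34  0.96  1.07]
0 grip None
0 open [-0.73  0.08  0.62  2.21 -0.21  0.37  0.23]
1 jar [-0.94  0.94  1.34  1.97 -1.03  1.16 -2.13]
1 jarup [-1.01  0.59  1.36  1.84 -0.62  1.23 -2.42]
1 triv [-0.3   1.1   1.33  2.01 -1.22  1.18 -1.38]
1 trivup [-0.35  0.72  1.35  1.93 -0.78  1.16 -1.67]
1 grip None
1 open [-1.4   0.24  1.45  2.23 -0.75  0.48 -2.37]
```

Run:
```python
from h import *
o=rot(0)
robot.move_gripper(.085)
robot.move_pose([.36,.36,.30],o)
robot.move_pose([.560,-.004,.22],o)
print(robot.move_l([.560,-.004,.116],max_speed=.1,f_stop=10),robot.current_t())
robot.move_gripper(.03,30)
print(robot.current_gripper_width(),robot.current_grip_force(),robot.current_wrist_force())
robot.move_l([.560,-.004,.125],max_speed=.03)
print(robot.current_gripper_width(),robot.current_wrist_force(),robot.current_tool_pos(),robot.current_qpos().round(2) if hasattr(robot.current_qpos(),'round') else robot.current_qpos(),robot.current_t())
```

```text
False 4.0583
0.047199810558185756 30.651379823684692 [0.15940436 0.48414942 5.13449331]
0.04731707067549863 [-0.33219564  0.16724418 -1.42432328] [ 0.55971557 -0.00397242  0.12485764] [-0.48  0.49  0.55  1.94 -0.35  0.8   0.43] 4.9417
```

Run:
```python
from h import *
robot.move_l([.560,-.004,.22],max_speed=.12)
print(robot.current_gripper_width(),robot.current_wrist_force())
robot.move_pose([.4463,-.3268,.20],rot(0))
print(robot.current_gripper_width(),robot.current_wrist_force(),robot.current_tool_pos(),robot.current_t())
s=cams.snapshot("scene"); cv2.imwrite("pics/carry.png",cv2.resize(s["image"][130:330,240:460],None,fx=3,fy=3,interpolation=2)[...,::-1])
```

```text
0.047650169095030837 [ 0.43943062  0.99921103 -2.94268513]
0.04748544033823694 [ 0.48600919  0.35534916 -2.13930774] [ 0.44734279 -0.32537535  0.19972375] 7.175
```

View pics/carry.png

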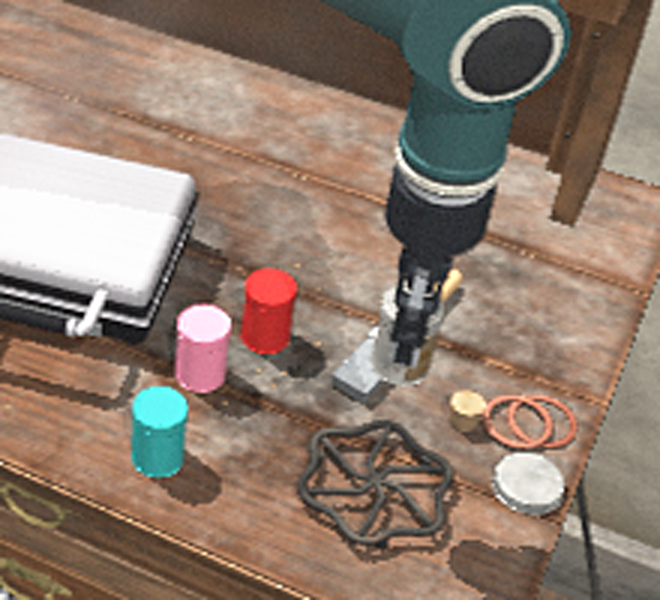

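The jar hangs upright in the gripper at crop (410,335), above the trivet at crop (378,482). The pink, red and turquoise jars are undisturbed. Lowering it.

Run:
```python
from h import *
x,y=.4463,-.3268
robot.move_l([x,y,.065],max_speed=.12)
print(robot.current_tool_pos(),robot.current_wrist_force())
print(robot.move_l([x,y,.044],max_speed=.025,f_stop=4))
robot.wait(.2)
print(robot.current_tool_pos(),robot.current_wrist_force())
p=robot.current_tool_pos()
robot.move_gripper(.056);robot.wait(.2);robot.move_gripper(.08)
print(robot.current_wrist_force())
robot.move_l([x,y,.2],max_speed=.12)
robot.move_pose([.42,-.1,.25],rot(0))
robot.move_pose([.4246,.0266,.17],rot(0))
for n in("top","scene"):
    s=cams.snapshot(n);np.savez(n+"1.npz",**s)
    P=cloud(s).reshape(-1,3);c=P[(abs(P[:,2]-.09)<.012)&(abs(P[:,0]-x)<.06)&(abs(P[:,1]-y)<.06)]
    print(len(c),c.mean(0).round(4),np.ptp(c,axis=0).round(3),cv2.minEnclosingCircle(c[:,:2].astype(np.float32)))
cv2.imwrite("pics/placed.png",cv2.resize(s["image"][180:330,200:440],None,fx=3,fy=3,interpolation=2)[...,::-1])
print(robot.current_qpos(),robot.current_t())
```

```text
[ 0.44679272 -0.32719096  0.06569825] [ 0.59096028 -0.2532837  -2.30261887]
True
[ 0.44617887 -0.32663737  0.04817728] [-0.34748029  0.10723766  6.20017542]
[-0.40811055  0.11193903 -0.72020642]
401 [ 0.443  -0.3249  0.0906] [0.048 0.048 0.019] ((0.4432719945907593, -0.3265063464641571), 0.025066135451197624)
265 [ 0.4411 -0.3276  0.0883] [0.054 0.048 0.017] ((0.443463534116745, -0.328289657831192), 0.027259789407253265)
[-0.72306468  0.18536439  0.65536635  2.2154621  -0.15948266  0.78316444
  0.20842937] 13.2833
```

View pics/placed.png

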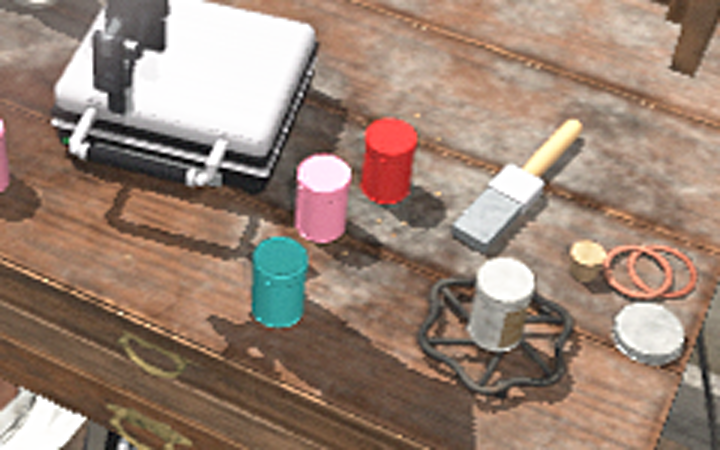

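The jar stands upright on the trivet at crop (500,305); the cap centre measured (0.443,-0.326) at z≈0.091 (20+72 mm). The cup was out of this crop and nothing passed near it. The fingers are above the grip. Next I check IK along the arc, then grasp.

```bash
cat >> h.py <<'E'
HG=np.array([.5644,.0516,0])+.092*GX+.05*UP
def grip(a): return HG-GX*(.234*np.cos(a)-.020*np.sin(a))+UP*(.234*np.sin(a)+.020*np.cos(a))
def tdir(t): return -np.cos(t)*UP+np.sin(t)*GX
def tcp(a,t,d): return grip(a)+d*tdir(t)
E
python3 - <<'E'
from h import *
print(HG,grip(0),grip(np.pi/3))
for a in np.radians([0,15,30,45,60]):
    print(round(np.degrees(a)),[None if q is None else np.round(q,2) for t in(0,.3,.5) for q in [robot.inverse_kinematics(tcp(a,t*a/1.047,.02),rot(t*a/1.047))]])
robot.move_gripper(.045)
g=tcp(0,0,.021)
robot.move_l(g+.04*UP,max_speed=.1)
print(robot.move_l(g,max_speed=.05,f_stop=8),robot.current_tool_pos(),robot.current_wrist_force())
robot.move_gripper(.005,60)
print(robot.current_gripper_width(),robot.current_grip_force(),robot.current_wrist_force(),robot.current_tool_pos(),robot.current_t())
s=cams.snapshot("scene"); cv2.imwrite("pics/grasp.png",cv2.resize(s["image"][160:260,190:310],None,fx=5,fy=5,interpolation=2)[...,::-1])
E
```

```text
[0.65500231 0.06757563 0.05      ] [0.4245573  0.02694196 0.07      ] [0.55683718 0.05026647 0.26264994]
0 [array([-0.58,  0.45,  0.52,  2.28, -0.46,  0.51,  0.48]), array([-0.58,  0.45,  0.52,  2.28, -0.46,  0.51,  0.48]), array([-0.58,  0.45,  0.52,  2.28, -0.46,  0.51,  0.48])]
15 [array([-0.66,  0.34,  0.6 ,  2.23, -0.31,  0.65,  0.35]), array([-0.65,  0.3 ,  0.59,  2.28, -0.33,  0.56,  0.36]), array([-0.64,  0.28,  0.58,  2.31, -0.34,  0.5 ,  0.37])]
30 [array([-0.69,  0.28,  0.64,  2.13, -0.23,  0.8 ,  0.26]), array([-0.71,  0.2 ,  0.63,  2.23, -0.23,  0.61,  0.26]), array([-0.71,  0.15,  0.63,  2.29, -0.23,  0.48,  0.27])]
45 [array([-0.7 ,  0.28,  0.65,  2.  , -0.21,  0.93,  0.24]), array([-0.73,  0.16,  0.65,  2.15, -0.19,  0.65,  0.22]), array([-0.75,  0.09,  0.66,  2.25, -0.19,  0.45,  0.22])]
60 [array([-0.67,  0.34,  0.65,  1.85, -0.24,  1.03,  0.25]), array([-0.72,  0.18,  0.65,  2.06, -0.22,  0.65,  0.23]), array([-0.76,  0.1 ,  0.67,  2.19, -0.25,  0.38,  0.27])]
False [0.42473316 0.02688867 0.04910789] [ 0.32139822  0.30031492 -0.18880837]
0.013882814358034285 58.40897083282471 [ 6.40364384  1.57154661 -0.47125452] [0.42825583 0.02757649 0.05007805] 16.0083
```

View pics/grasp.png

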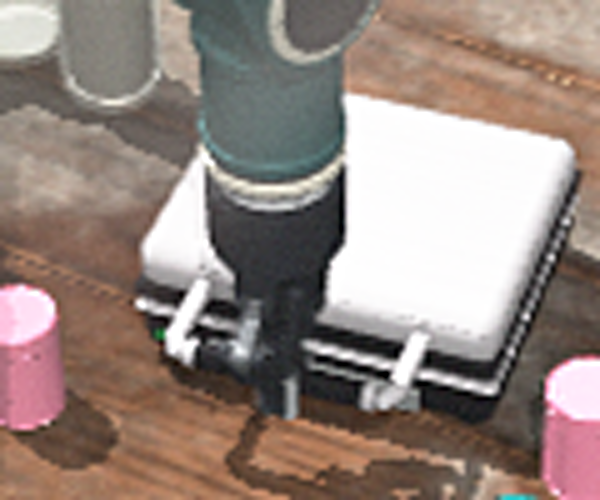

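The fingers straddle the grip at crop (275,360). It is held at about 14 mm wide (the jar also read 2 mm under), and the arm was pulled 3.6 mm rearwards, so I shift the hinge model by 4 mm. Lifting in steps while watching the force.

```bash
sed -i 's/+.092\*GX+.05\*UP/+.096*GX+.05*UP/' h.py
python3 - <<'E'
from h import *
for k in range(0,32,3):
    a=np.radians(k); t=.4*k/60
    robot.move_l(tcp(a,t,.020),rot(t),max_speed=.08)
    if k%6==0: print(k,np.round(robot.current_wrist_force(),1),(np.array(robot.current_tool_pos())-tcp(a,t,.020)).round(4),round(robot.current_gripper_width(),4),robot.current_t())
E
```

```text
0 [-0.3 -1.   1.5] [-0.0003 -0.      0.    ] 0.014 16.3083
6 [-1.2 -0.1 -1.9] [-0.0003 -0.     -0.    ] 0.0141 16.925
12 [-2.6 -2.1 -1.3] [-0.0003 -0.      0.    ] 0.0144 17.5417
18 [-4.8 -1.3 -0.2] [-0.0002 -0.      0.0003] 0.0144 18.1583
24 [-4.1 -2.4  0.2] [0.0004 0.0001 0.0012] 0.0141 18.775
30 [-5.6 -1.   1.6] [0.0011 0.0002 0.0019] 0.0144 19.3917
```

Run:
```python
from h import *
for k in range(33,61,3):
    a=np.radians(k); t=.4*k/60
    robot.move_l(tcp(a,t,.020),rot(t),max_speed=.08)
    if k%6==0: print(k,np.round(robot.current_wrist_force(),1),(np.array(robot.current_tool_pos())-tcp(a,t,.020)).round(4),round(robot.current_gripper_width(),4),robot.current_t())
robot.wait(.5)
s=cams.snapshot("scene"); np.savez("scene2.npz",**s); np.savez("top2.npz",**cams.snapshot("top"))
p=np.array(robot.current_tool_pos()); z=R.from_rotvec(robot.current_orientation()).as_matrix()[:,2]
g=p-.020*z-HG; r,h=-g@GX,g[2]; print("r",np.hypot(r,h),"vs",np.hypot(.234,.02),"angle",np.degrees(np.arctan2(h,r)-np.arctan2(.02,.234)),np.round(robot.current_wrist_force(),1))
cv2.imwrite("pics/open.png",cv2.resize(s["image"][110:310,130:400],None,fx=2.9,fy=2.9,interpolation=2)[...,::-1])
```

```text
36 [-5.6 -0.6  2.2] [0.0017 0.0003 0.0022] 0.0139 20.0083
42 [-4.7 -1.4  2.8] [0.0017 0.0003 0.0018] 0.0137 20.625
48 [-5.2 -1.8  5.2] [0.0008 0.0001 0.0008] 0.0143 21.2417
54 [-5.9 -2.1  7.2] [ 0.0001 -0.0001  0.0002] 0.0137 21.8583
60 [-4.3 -1.   8.1] [-0.     -0.0001  0.0001] 0.0141 22.475
r 0.2350103036240643 vs 0.2348531456038007 angle 59.93440285861393 [-3.  -1.3  6.9]
```

View pics/open.png

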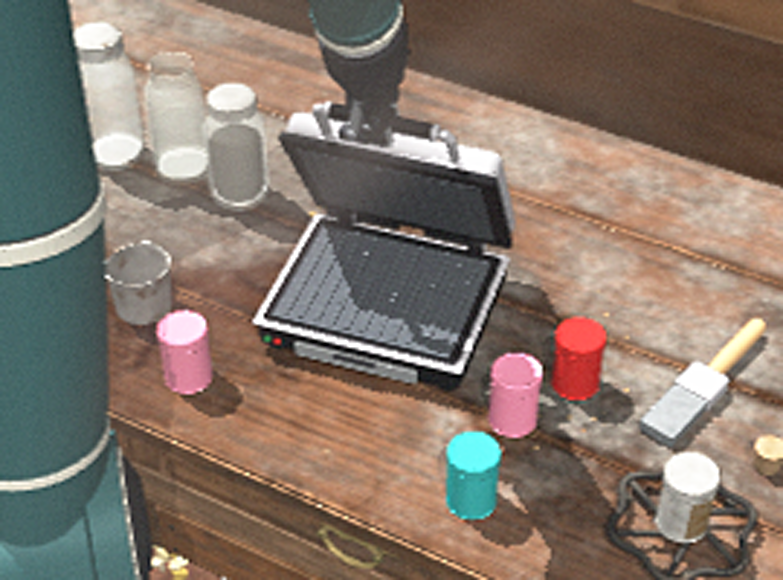

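The lid is open with the gripper on the grip at crop (370,120). The jar is on the trivet at (688,498), and the cup (140,282) and brush (700,390) are unmoved. I check the angle independently from the depth of the lid's underside.

Run:
```python
from h import *
s=dict(np.load("scene2.npz")); P=cloud(s)
poly=(np.array([(310,150),(488,185),(495,230),(340,198)])/2.9+[130,110]).astype(np.int32)
m=np.zeros(P.shape[:2],np.uint8); cv2.fillPoly(m,[poly],1); Q=P[m>0]; Q=Q[np.isfinite(Q[:,0])]
for _ in range(5):
    c=Q.mean(0); n=np.linalg.svd(Q-c)[2][2]; d=(Q-c)@n; Q=Q[abs(d)<max(2*d.std(),.002)]
n*=np.sign(n@GX); print(len(Q),d.std(),n.round(3),"angle",np.degrees(np.arctan2(n@GX,n[2])), "side",n@GY)
```

```text
854 0.0009702642986090165 [0.856 0.154 0.494] angle 60.42325759016127 side 0.0031651692601621026
```

```bash
python3 -c "
from h import *
print(robot.current_gripper_width(),robot.current_grip_force(),robot.current_t(),robot.sign_off())"
```

```text
the job is handed in; nothing more can be done
0.014572206385143094 59.519657492637634 23.075 None
```

The job is handed in at 23 s: the jar stands upright on the trivet, the gripper holds the lid open at about 60° (59.9° from the arm's pose, 60.4° from the depth image), and the tin cup and brush were not touched.

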